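# Clip the pantry key back onto its stand

## Robot

A 6-joint arm with a two-finger parallel gripper is mounted at the origin on a cart in front of the work surface, level with it; the furniture and walls round the work are solid. World frame = base frame: x ahead of the robot, y to its left, z up, the work surface at z = 0. Lengths are in m, angles in rad, forces in N, time in s.
With the tool pointing down it reaches from about 0.325 to 0.9 m from the base axis. Payload 6.1 kg.
Tool frame: the origin (TCP) lies on the mounting face of the last link; the fingertips stand 173 mm ahead of it and the grasp point (between the pads) lies 155 mm ahead of it (tip_extent is the distance from the TCP to the fingertips, in m); z points along the fingers, y is the line along which they close (so a half turn about z gives the same grasp; the last joint's range is limited). The gripper opens to 85 mm and grips with 20 to 120 N. Pads are 22 mm wide; open, the fingers measure 114 mm over their backs; the gripper's body (76 mm by 85 mm) begins 54 mm behind the grasp point. The pads swing forward as they close: fully open they stand 13 mm farther back than shut.
Start: joints at [1.044, 0.22, 1.526, -0, 1.395, -0.126], TCP at [0.244, 0.575, 0.405] pointing down, gripper open.
Joint ranges: [-2.98, 2.98], [-0.91, 2.08], [0.09, 2.57], [-1.24, 4.39], [0.2, 2.65], [-2.68, 2.68]. Speed limits (rad/s): [2.57, 2.57, 3.01, 3.14, 3.14, 3.14].

## Interface

Orientations are given as a rotation vector (axis times angle).
In Python, from rig import * gives the robot as it stands.
- The arm moves only by the tool step_arm, never from a script. Its argument "deltas" is a list of rows, each an object of numbers: "tx", "ty", "tz": the shift along the tool's x, y, z in m; "roll": the turn about the tool's z in rad. In form: [{"tx": .., "ty": .., "tz": .., "roll": ..}, ...]. A call has 1 to 5 rows; each row is the pose to reach, as a shift and turn from the pose commanded when the call began, along the tool's axes at that moment; what a row does not reach only later rows make up. A row lasts 1/8 s, in which the tool goes at most 62.5 mm and 10.7 degrees, less where a joint would pass 70% of its speed; a pose out of reach is approached as far as the arm can. A call with a gripper value outside its range is refused whole. "fingers" is the finger opening in m, from 0 to 0.0854, set as the call begins (left out, the last holds). The fingers move at their own pace and stop on an object; "newtons" is the grip in N (left out, the last holds). Time passes only in rows, so rows that repeat a pose let the fingers close. It gives the time, the measured TCP pose, the force, the opening and the grip force at its end, in the units of the state.
- sense(): the state, without advancing time (a new reading comes with each control period).
- grab_frame(name): name is "scene" or "top"; returns a dict with "pixels" (480x640x3 uint8, blue, green, red), "intrinsics" (3x3 intrinsics, pixels), "dist_coeffs" ([k1, k2, p1, p2, k3] as OpenCV has them; the pictures are not rectified), "extrinsics" (4x4, takes a point from world to camera coordinates). Camera axes: x right, y up, looking along -z (the intrinsics and any distortion apply to the point x, -y, -z); pixel columns grow to the right and rows downward; lengths in m; the calibration is good to about 2 mm. A picture is of the moment at which its call begins. There is no depth.
- hand_in(): hands the job in; it is judged then, once.
The state is a dict: "time_s": time; "qpos": joint angles; "joint_velocities": joint speeds; "joint_efforts": joint torques, N m; "eef_pos": TCP position; "tcp_rot": TCP orientation; "force": force on the tool from outside, world axes, zero at the start; "moment": the same for the moment, N m; "width": opening from 0.0 (shut) to 1.0 (fully open); "finger_force": force on a finger pad.
Only numpy, scipy, OpenCV 4.12 (cv2) and the standard library are available. Lean on these libraries where they do the work, as an engineer would, in place of code of your own. Each camera call takes 0.05 s, during which the arm holds its last target. There are 200 camera calls.

## Task

The pantry key hangs on a big snap hook with a wooden fob. Clip the hook onto the steel eye of the rectangular key board (not the round one): push its sprung gate against the upright bar of the eye nearest the robot until the bar is inside the hook and the gate has snapped fully shut behind it, then let go and leave the hook lying flat on the board.

Things in the scene. Friction and masses are not known exactly. Their poses are not given: they have to be found in the camera images.
- snap_hook: Snap hook, 110 g, lying flat. Origin on its underside below the loop's back rod; x from fob to gate, z up. Flat loop of 9 mm aluminium rod (rod centres z 4.5, x 0 to 66, y -38 to +38 mm). Mouth in front at x 66: a 6 mm gate rod hinged at y -24 closes on the frame's nose at y +24. Rigid wooden fob to hold: x -68 to -4, y -13 to +13, z 0 to 22 mm; flat brass key behind it to x -100.
- gate (a joint): Gate angle, rad: 0 shut (sprung, cannot open outward), to 1.3 swung into the loop. 2 to 6 N open it (partly sideways, along y, near the end). A bar entering straight along the hook's x at y -2 to +14 mm of the hook (best +7) pushes the gate in and slips past its free end when 40 to 50 mm deep (bar at hook x 26 to 16 mm); the gate then snaps shut.
- square_stand: Rectangular light wood board fixed to the table, 210 (x) by 110 (y) by 12 mm. Origin: centre of underside; x along its length, roughly away from the robot. Its eye is an upside-down U of 7 mm steel rod in the board's xz plane, legs at x +20 and +92 mm, y 0, its closed top 58 mm above the board. A round-based stand (144 mm) with a like eye is the wrong one.
- eye_bar (a point): Centre of the eye's upright near leg (7 mm rod, the leg towards -x of the rectangular board), 4.5 mm above the board's top; axes as the board's. The board in front of it (-x) is clear; behind it are 65 mm of open window up to the far leg.
Things that resemble listed ones, but are neither listed nor needed, are in the scene too. What is shaped like the snap_hook but green is not meant.

How it is judged:
By the outcome, as a careful person would: the job done as asked, in the order asked, and still so for the second after the job is handed in, with the robot touching nothing.
It also fails if it takes over 40 s, if anything falls off the work surface, if the arm or the gripper's body presses on something with over 40 N, if the wrist force passes 120 N, or if a joint passes its speed limit or range.

## Working session

There is one attempt and no reset: what is moved stays moved. The work goes in short steps, Python scripts to look and compute and a tool call to move; the robot and the scene stay as the last step left them, time stands still between calls to the robot, and variables do not carry over. Pictures are saved under pics/ and viewed, at most 10 in all, crops included, and the job is handed in when it is done.

Besides the shell and the picture viewer there is one more tool, called as name([rows], argument=value, ...), one row to a line, values as JSON. step_arm: Moves the arm, as the interface text tells. Its arguments: {"type":"object","properties":{"deltas":{"type":"array"},"fingers":{"type":"number"},"newtons":{"type":"number"}},"required":["deltas"]}

```bash
mkdir -p pics
cat > h.py <<'E'
from rig import *
import numpy as np, cv2
from scipy.spatial.transform import Rotation as R
def snap(n,f):
    d=grab_frame(n); cv2.imwrite('pics/'+f+'.png',d['pixels']); np.savez('/tmp/'+n+'.npz',**{k:np.array(d[k]) for k in d}); return d
def load(n): return np.load('/tmp/'+n+'.npz')
def back(d,uv,z):
    K=np.array(d['intrinsics']);E=np.array(d['extrinsics'])
    p=cv2.undistortPoints(np.array(uv,float).reshape(-1,1,2),K,np.array(d['dist_coeffs'])).reshape(-1,2)
    r=np.c_[p[:,0],-p[:,1],-np.ones(len(p))]@E[:3,:3]; c=-E[:3,:3].T@E[:3,3]
    return c+r*((z-c[2])/r[:,2])[:,None]
def proj(d,P):
    K=np.array(d['intrinsics']);E=np.array(d['extrinsics'])
    q=np.atleast_2d(P)@E[:3,:3].T+E[:3,3]; q=q*[1,-1,-1]
    return cv2.projectPoints(q,np.zeros(3),np.zeros(3),K,np.array(d['dist_coeffs']))[0].reshape(-1,2)
E
python3 - <<'E'
from h import *
for n in('top','scene'):
    d=snap(n,n+'0'); E=np.array(d['extrinsics']); print(n,-E[:3,:3].T@E[:3,3])
s=sense();print(s)
E
```

```text
top [0.28763359 0.08528835 1.33197252]
scene [-0.13344632  0.51564359  0.56290897]
{'time_s': 0.1, 'qpos': array([ 1.04390563e+00,  2.21139845e-01,  1.52750266e+00, -2.94422035e-05,
        1.39471138e+00, -1.26124702e-01]), 'joint_velocities': array([ 0.00045771, -0.00237176, -0.00297134, -0.00047662,  0.0004324 ,
        0.00140032]), 'joint_efforts': array([ 9.65949621e-04, -4.98248005e+01, -3.90543616e+01, -1.64041307e-04,
        5.69130789e-03, -3.84015345e-05]), 'eef_pos': array([0.24372417, 0.5752519 , 0.40370982]), 'tcp_rot': array([-6.25202125e-01, -3.07820454e+00,  2.63453031e-03]), 'force': array([0.30397024, 0.09585697, 0.6561836 ]), 'moment': array([ 0.01540422, -0.01733797,  0.0102954 ]), 'finger_force': 0.0, 'width': 0.9992367616831208}
```

View pics/top0.png

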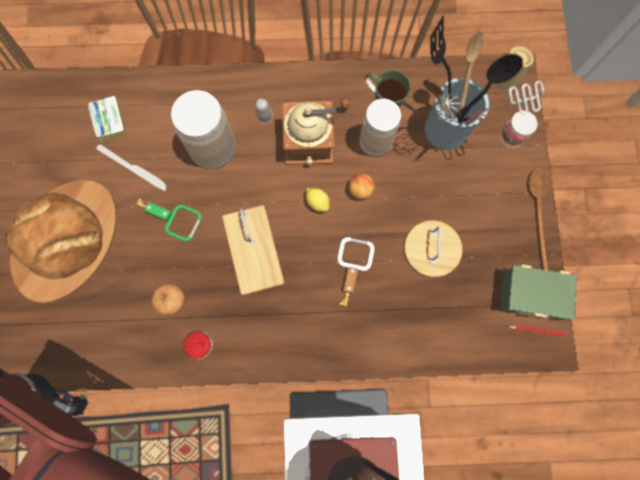

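View pics/scene0.png

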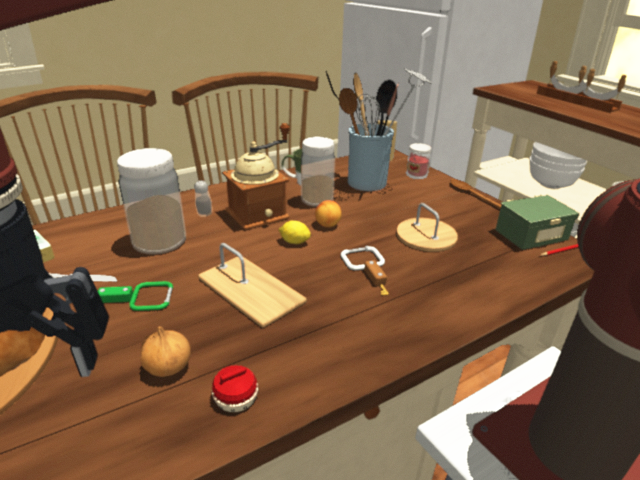

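The pictures show two candidate hooks: a grey hook with a brown wooden fob at top px (356,253), and a green one at (183,222). The grey one fits, since green is excluded. There are also two stands: the rectangular board at (253,250), which is the one meant, and the round one at (433,248), which is wrong. I'll confirm both in an enlarged crop.

Run:
```python
from h import *
d=load('top'); im=d['pixels']
c=im[190:315,215:385]; cv2.imwrite('pics/crop1.png',cv2.resize(c,None,fx=4.7,fy=4.7,interpolation=cv2.INTER_CUBIC))
hsv=cv2.cvtColor(im,cv2.COLOR_BGR2HSV)
print(hsv[270,255],hsv[283,350],hsv[262,343],hsv[235,300])
# board
m=np.zeros(im.shape[:2],np.uint8); m[195:305,215:295]=(hsv[195:305,215:295,2]>150)*255
m=cv2.morphologyEx(m,cv2.MORPH_CLOSE,np.ones((5,5)))
cs=max(cv2.findContours(m,0,2)[0],key=cv2.contourArea); 
b=cv2.boxPoints(cv2.minAreaRect(cs)); print(b); w=back(d,b,.012); print(w, np.linalg.norm(w-np.roll(w,1,0),axis=1))
```

```text
[ 21  92 243] [ 13 138 215] [ 21  14 233] [ 12 128 143]
[[215. 195.]
 [294. 195.]
 [294. 294.]
 [215. 294.]]
[[0.70402336 0.32084861 0.012     ]
 [0.69654048 0.11906351 0.012     ]
 [0.44271981 0.12674078 0.012     ]
 [0.45023412 0.32059577 0.012     ]] [0.25378938 0.20192379 0.25393675 0.19400057]
```

View pics/crop1.png

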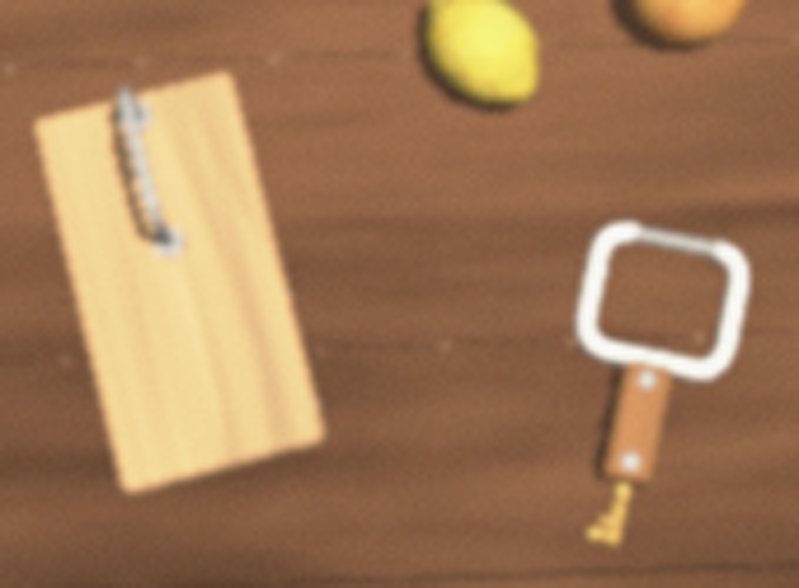

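The crop confirms it. The grey hook's loop is at crop (665,300), its fob at (640,420), and the gate side (thin rod) at the top (675,240). The board's corners are (35,122), (230,70), (325,438), (127,492), and the near leg's foot is about (170,242).

```bash
cat >> h.py <<'E'
from scipy.optimize import least_squares
def cnt(m,box):
    z=np.zeros(m.shape,np.uint8); x0,x1,y0,y1=box; z[y0:y1,x0:x1]=m[y0:y1,x0:x1]*255
    return z
def hookfit(d,box,z0=0.,g=None):
    im=d['pixels'];hsv=cv2.cvtColor(im,cv2.COLOR_BGR2HSV)
    m=cnt((hsv[...,1]<70)&(hsv[...,2]>150),box)
    n,l,s,c=cv2.connectedComponentsWithStats(m); k=1+np.argmax(s[1:,4]); ys,xs=np.nonzero(l==k)
    return m,np.c_[xs,ys],s[k]
E
python3 - <<'E'
from h import *
d=load('top'); im=d['pixels'];hsv=cv2.cvtColor(im,cv2.COLOR_BGR2HSV)
m=cnt((hsv[...,2]>190)&(hsv[...,1]<150),(215,295,200,300)); 
cs=max(cv2.findContours(m,0,2)[0],key=cv2.contourArea)
b=cv2.boxPoints(cv2.minAreaRect(cs))
hand=np.array([(35,122),(230,70),(325,438),(127,492)])/4.7+[215,190]-.4
print('auto',b,'hand',hand)
w=back(d,hand,.012)[:,:2]
M=np.array([[105,55],[105,-55],[-105,-55],[-105,55]])/1e3
f=lambda p:(M@np.array([[np.cos(p[2]),np.sin(p[2])],[-np.sin(p[2]),np.cos(p[2])]])+p[:2]-w).ravel()
r=least_squares(f,[.6,.2,0]);print('board',r.x,np.abs(r.fun).max()); p=r.x
ax=np.array([np.cos(p[2]),np.sin(p[2])]);bar=p[:2]+.02*ax;far=p[:2]+.092*ax
print('bar',bar, 'foot px crop',(proj(d,[[*bar,.012],[*far,.012],[*bar,.07],[*far,.07]])-[215,190]+.4)*4.7)
# hook: loop mask
_,pts,s=hookfit(d,(330,385,228,280)); print(s)
w=back(d,pts,.0045)[:,:2]
pl=np.array([[0,-38],[0,38],[66,38],[66,-38]])/1e3
h=np.array([[0,-38,66,-38],[0,38,66,38],[0,-38,0,38],[66,-38,66,38]])/1e3
# fob corners by hand: front (627,368),(670,372); rear (603,474),(648,480) at z .022
fob=back(d,np.array([(627,366),(670,370),(603,474),(648,480)])/4.7+[215,190]-.4,.022)[:,:2]
F=np.array([[-4,13],[-4,-13],[-68,13],[-68,-13]])/1e3
def g(p):
    c,s=np.cos(p[2]),np.sin(p[2]);q=(w-p[:2])@np.array([[c,-s],[s,c]])
    # dist to rounded rect outline
    a=np.abs(q-[.033,0])-np.array([.033,.038])+.012
    sd=np.linalg.norm(np.maximum(a,0),axis=1)+np.minimum(a.max(1),0)-.012
    e=F@np.array([[c,s],[-s,c]])+p[:2]-fob
    return np.r_[sd/len(w)**.5*3,e.ravel()]
r=least_squares(g,[*fob.mean(0)+[.036,0],-.15]);print('hook',r.x,r.fun[-8:].round(4),np.std(r.fun[:-8])/3*len(w)**.5)
s=sense();print(R.from_rotvec(s['tcp_rot']).as_matrix().round(3))
E
```

```text
auto [[221.00002 215.     ]
 [264.29413 204.17648]
 [284.17645 283.7059 ]
 [240.88235 294.52942]] hand [[222.04680851 215.55744681]
 [263.53617021 204.49361702]
 [283.74893617 282.79148936]
 [241.6212766  294.28085106]]
board [0.56039992 0.22674032 0.22884038] 0.0018498402910767098
bar [0.57987852 0.23127728] foot px crop [[169.79947249 242.13351712]
 [137.79650605 116.45442689]
 [156.92000327 218.09764236]
 [123.6661742   87.23428215]]
[337 237  38  34 508]
hook [ 0.50774158 -0.0220653  -0.25746391] [ 0.0052  0.0003  0.0016 -0.0024 -0.0004  0.0011 -0.003  -0.0008] 0.0037652745666348544
[[-0.921  0.39  -0.001]
 [ 0.39   0.921 -0.002]
 [ 0.    -0.002 -1.   ]]
```

```bash
cat >> h.py <<'E'
def hookpose(d,box,z0,g0,save=None):
    """least-squares outline fit: loop pixels (low saturation) to rounded-rectangle centreline."""
    hsv=cv2.cvtColor(d['pixels'],cv2.COLOR_BGR2HSV); x0,x1,y0,y1=box
    ys,xs=np.nonzero((hsv[y0:y1,x0:x1,1]<60)&(hsv[y0:y1,x0:x1,2]>140)); w=back(d,np.c_[xs+x0,ys+y0],z0+.0045)[:,:2]
    p=np.array(g0,float)
    for it in range(6):
        def sd(p,w):
            c,s=np.cos(p[2]),np.sin(p[2]);q=(w-p[:2])@np.array([[c,-s],[s,c]])
            a=np.abs(q-[.033,0])-np.array([.033,.038])+.010
            return np.linalg.norm(np.maximum(a,0),axis=1)+np.minimum(a.max(1),0)-.010
        k=np.abs(sd(p,w))<(.015 if it<2 else .0075)
        p=least_squares(sd,p,args=(w[k],),loss='soft_l1',f_scale=.005).x
    return p,k.sum(),np.std(sd(p,w[k]))
def todelta(target_xy,yaw_y):
    """shift to put TCP over xy with tool y at world angle yaw_y (mod pi)"""
    s=sense();M=R.from_rotvec(s['tcp_rot']).as_matrix()
    t=M.T@(np.array([*target_xy,s['eef_pos'][2]])-s['eef_pos'])
    a=np.arctan2(M[1,1],M[0,1]);dr=-((yaw_y-a+np.pi/2)%np.pi-np.pi/2)
    return t.round(4),round(dr,4),s['eef_pos'].round(4),s['qpos'].round(2)
E
python3 - <<'E'
from h import *
d=load('top')
p,n,e=hookpose(d,(330,385,228,285),0,[.505,-.02,-.21]); print(p,n,e)
c,s=np.cos(p[2]),np.sin(p[2]); T=lambda x,y:[p[0]+c*x-s*y,p[1]+s*x+c*y]
P=[[*T(x/1e3,y/1e3),z/1e3] for x,y,z in [(0,-38,4.5),(0,38,4.5),(66,38,4.5),(66,-38,4.5),(-4,13,22),(-4,-13,22),(-68,-13,22),(-68,13,22)]]
print(((proj(d,P)-[215,190]+.4)*4.7).round())
g=T(-.04,0);print(g,todelta(g,p[2]+np.pi/2))
E
```

```text
[ 0.50854912 -0.02237003 -0.25526855] 477 0.0034740242781198414
[[720. 373.]
 [580. 343.]
 [605. 225.]
 [744. 255.]
 [626. 355.]
 [675. 365.]
 [651. 484.]
 [602. 473.]]
[np.float64(0.46984529838584466), np.float64(-0.012269819670425583)] (array([-0.4374, -0.4528,  0.0007]), np.float64(-0.1455), array([0.2437, 0.5753, 0.4037]), array([ 1.04,  0.22,  1.53, -0.  ,  1.39, -0.13]))
```

step_arm([
  {"tx": -0.437, "ty": -0.453, "tz": 0.0, "roll": -0.1455},
  {"tx": -0.437, "ty": -0.453, "tz": 0.0, "roll": -0.1455},
  {"tx": -0.437, "ty": -0.453, "tz": 0.0, "roll": -0.1455},
  {"tx": -0.437, "ty": -0.453, "tz": 0.0, "roll": -0.1455},
  {"tx": -0.437, "ty": -0.453, "tz": 0.0, "roll": -0.1455},
], fingers=0.06)

```text
time_s: 0.72
eef_pos: [0.356, 0.2818, 0.4044]
tcp_rot: [0.399, 3.116, -0.0]
force: [1.1, 0.3, 0.2]
width: 0.7
finger_force: 0.0
```

Run:
```python
from h import *
print(todelta([.4698,-.0123],-.2553+np.pi/2))
```

```text
(array([-1.843e-01, -2.560e-01,  1.000e-04]), np.float64(0.0005), array([0.356 , 0.2818, 0.4044]), array([ 0.5 , -0.2 ,  1.95, -0.  ,  1.39, -0.82]))
```

step_arm([
  {"tx": -0.184, "ty": -0.256, "tz": 0.0},
  {"tx": -0.184, "ty": -0.256, "tz": 0.0},
  {"tx": -0.184, "ty": -0.256, "tz": 0.05},
  {"tx": -0.184, "ty": -0.256, "tz": 0.1},
  {"tx": -0.184, "ty": -0.256, "tz": 0.15},
])

```text
validation failed for argument at $.de...
```

Run:
```python
from h import *
print(todelta([.4698,-.0123],-.2553+np.pi/2))
```

```text
(array([-1.843e-01, -2.560e-01,  1.000e-04]), np.float64(0.0005), array([0.356 , 0.2818, 0.4044]), array([ 0.5 , -0.2 ,  1.95, -0.  ,  1.39, -0.82]))
```

The call was refused, probably because I left out "roll", so I'll give all four numbers.

step_arm([
  {"tx": -0.184, "ty": -0.256, "tz": 0.0, "roll": 0.0},
  {"tx": -0.184, "ty": -0.256, "tz": 0.0, "roll": 0.0},
  {"tx": -0.184, "ty": -0.256, "tz": 0.05, "roll": 0.0},
  {"tx": -0.184, "ty": -0.256, "tz": 0.1, "roll": 0.0},
  {"tx": -0.184, "ty": -0.256, "tz": 0.14, "roll": 0.0},
])

```text
time_s: 1.35
eef_pos: [0.4571, 0.0215, 0.3077]
tcp_rot: [0.402, 3.112, -0.0]
force: [1.6, 0.9, -0.6]
width: 0.706
finger_force: 0.0
```

Run:
```python
from h import *
print(todelta([.4698,-.0123],-.2553+np.pi/2))
```

```text
(array([-0.0209, -0.0295,  0.0001]), np.float64(-0.0015), array([0.4571, 0.0215, 0.3077]), array([-0.13, -0.09,  2.05, -0.  ,  1.18, -1.44]))
```

step_arm([
  {"tx": -0.021, "ty": -0.0295, "tz": 0.0, "roll": 0.0},
  {"tx": -0.021, "ty": -0.0295, "tz": 0.05, "roll": 0.0},
  {"tx": -0.021, "ty": -0.0295, "tz": 0.08, "roll": 0.0},
  {"tx": -0.021, "ty": -0.0295, "tz": 0.08, "roll": 0.0},
])

```text
time_s: 1.85
eef_pos: [0.4672, -0.0099, 0.2247]
tcp_rot: [-0.4, -3.109, -0.001]
force: [-0.0, -0.9, 0.1]
width: 0.7
finger_force: 0.0
```

Run:
```python
from h import *
print(todelta([.4698,-.0123],-.2553+np.pi/2))
d=snap('scene','s1');im=d['pixels'][190:340,290:460]
cv2.imwrite('pics/c2.png',cv2.resize(im,None,fx=4,fy=4,interpolation=cv2.INTER_CUBIC))
```

```text
(array([-0.0031, -0.0017, -0.    ]), np.float64(-0.0003), array([ 0.4672, -0.0099,  0.2247]), array([-0.19,  0.06,  2.07,  0.  ,  1.01, -1.51]))
```

View pics/c2.png

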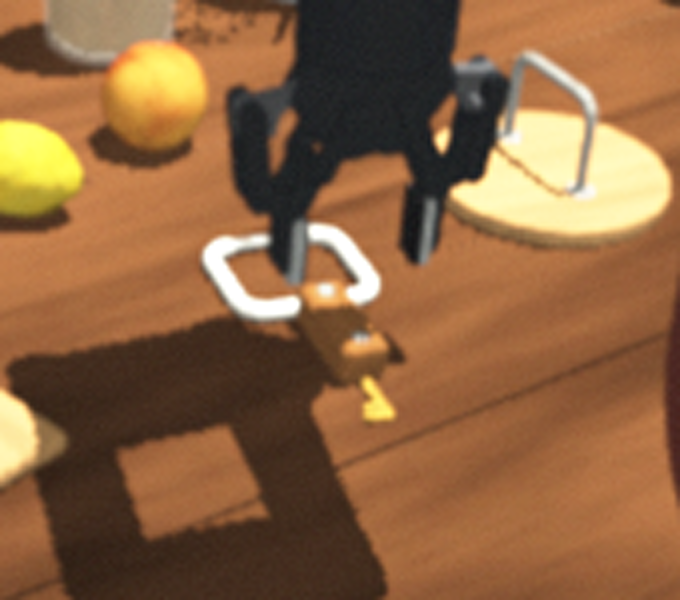

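The gripper stands above the fob, which is at crop (340,330), with one finger on either side, at (290,250) and (420,230). Next I descend and close.

step_arm([
  {"tx": -0.003, "ty": -0.002, "tz": 0.025, "roll": 0.0},
  {"tx": -0.003, "ty": -0.002, "tz": 0.047, "roll": 0.0},
  {"tx": -0.003, "ty": -0.002, "tz": 0.047, "roll": 0.0},
])

```text
time_s: 2.28
eef_pos: [0.4713, -0.0126, 0.1807]
tcp_rot: [-0.399, -3.115, -0.0]
force: [0.3, 0.0, -1.2]
width: 0.702
finger_force: 0.0
```

step_arm([
  {"tx": 0.0, "ty": 0.0, "tz": 0.0, "roll": 0.0},
  {"tx": 0.0, "ty": 0.0, "tz": 0.0, "roll": 0.0},
  {"tx": 0.0, "ty": 0.0, "tz": 0.0, "roll": 0.0},
  {"tx": 0.0, "ty": 0.0, "tz": 0.0, "roll": 0.0},
  {"tx": 0.0, "ty": 0.0, "tz": 0.0, "roll": 0.0},
], fingers=0.01, newtons=70)

```text
time_s: 2.9
eef_pos: [0.4724, -0.0129, 0.1824]
tcp_rot: [0.399, 3.113, -0.0]
force: [-2.1, 0.8, 6.3]
width: 0.28
finger_force: 69.4
```

Run:
```python
from h import *
s=sense();print({k:np.round(s[k],3) for k in s}); print(todelta([.4698,-.0123],-.2553+np.pi/2))
d=snap('top','t2');p,n,e=hookpose(d,(330,385,228,285),0,[.508,-.022,-.25]); print(p,n,e)
```

```text
{'time_s': np.float64(2.9), 'qpos': array([-0.194,  0.153,  2.072,  0.   ,  0.913, -1.51 ]), 'joint_velocities': array([-0.   ,  0.001, -0.   ,  0.001,  0.001,  0.002]), 'joint_efforts': array([-2.0500e-01, -3.4391e+01, -2.7972e+01, -4.1000e-02, -5.2500e-01,
       -2.0000e-03]), 'eef_pos': array([ 0.472, -0.013,  0.182]), 'tcp_rot': array([ 0.399,  3.113, -0.   ]), 'force': array([-2.144,  0.826,  6.303]), 'moment': array([ 0.039,  0.25 , -0.003]), 'finger_force': np.float64(69.438), 'width': np.float64(0.28)}
(array([ 0.0026, -0.0001, -0.    ]), np.float64(0.0001), array([ 0.4724, -0.0129,  0.1824]), array([-0.19,  0.15,  2.07,  0.  ,  0.91, -1.51]))Traceback (most recent call last):
  File "<stdin>", line 3, in <module>
  File "h.py", line 28, in hookpose
    ys,xs=np.nonzero((hsv[y0:y1,x0:x1,1]<60)&(hsv[y0:y1,x0:x1,2]>140)); w=back(d,np.c_[xs+x0,ys+y0],z0+.0045)[:,:2]
                                                                          ~~~~^^^^^^^^^^^^^^^^^^^^^^^^^^^^^^^
  File "h.py", line 9, in back
    p=cv2.undistortPoints(np.array(uv,float).reshape(-1,1,2),K,np.array(d['dist_coeffs'])).reshape(-1,2)
      ~~~~~~~~~~~~~~~~~~~^^^^^^^^^^^^^^^^^^^^^^^^^^^^^^^^^^^^^^^^^^^^^^^^^^^^^^^^^^^^^^^^^
cv2.error: OpenCV(4.12.0) /io/opencv/modules/calib3d/src/undistort.dispatch.cpp:347: error: (-215:Assertion failed) CV_IS_MAT(_src) && CV_IS_MAT(_dst) && (_src->rows == 1 || _src->cols == 1) && (_dst->rows == 1 || _dst->cols == 1) && _src->cols + _src->rows - 1 == _dst->rows + _dst->cols - 1 && (CV_MAT_TYPE(_src->type) == CV_32FC2 || CV_MAT_TYPE(_src->type) == CV_64FC2) && (CV_MAT_TYPE(_dst->type) == CV_32FC2 || CV_MAT_TYPE(_dst->type) == CV_64FC2) in function 'cvUndistortPointsInternal'
```

step_arm([
  {"tx": 0.0, "ty": 0.0, "tz": -0.03, "roll": 0.0},
  {"tx": 0.0, "ty": 0.0, "tz": -0.07, "roll": 0.0},
  {"tx": 0.0, "ty": 0.0, "tz": -0.07, "roll": 0.0},
])

```text
time_s: 3.32
eef_pos: [0.4733, -0.0131, 0.2545]
tcp_rot: [0.399, 3.108, -0.001]
force: [0.1, 0.2, -1.9]
width: 0.281
finger_force: 69.0
```

Run:
```python
from h import *
s=sense();print({k:np.round(s[k],3) for k in ('force','width','finger_force')}); print(todelta([.4432,.1922],.2288+np.pi/2))
```

```text
{'force': array([ 0.101,  0.249, -1.935]), 'width': np.float64(0.281), 'finger_force': np.float64(69.021)}
(array([ 0.0809,  0.191 , -0.0006]), np.float64(-0.4839), array([ 0.4733, -0.0131,  0.2545]), array([-0.19,  0.02,  2.05,  0.  ,  1.06, -1.51]))
```

step_arm([
  {"tx": 0.02, "ty": 0.048, "tz": 0.0, "roll": -0.12},
  {"tx": 0.04, "ty": 0.096, "tz": 0.0, "roll": -0.24},
  {"tx": 0.06, "ty": 0.143, "tz": 0.0, "roll": -0.36},
  {"tx": 0.081, "ty": 0.191, "tz": 0.0, "roll": -0.484},
  {"tx": 0.081, "ty": 0.191, "tz": 0.0, "roll": -0.484},
])

```text
time_s: 3.95
eef_pos: [0.4399, 0.1952, 0.2497]
tcp_rot: [0.367, -3.119, -0.001]
force: [-0.3, -0.4, -0.9]
width: 0.283
finger_force: 69.3
```

step_arm([
  {"tx": 0.0, "ty": 0.0, "tz": 0.0, "roll": 0.0},
  {"tx": 0.0, "ty": 0.0, "tz": 0.0, "roll": 0.0},
])

```text
time_s: 4.2
eef_pos: [0.4413, 0.1914, 0.25]
tcp_rot: [0.355, -3.121, 0.001]
force: [1.4, -1.0, -1.2]
width: 0.28
finger_force: 69.3
```

Run:
```python
from h import *
print(todelta([.4432,.1922],.2288+np.pi/2))
d=snap('top','t3');a=d['pixels'][190:315,200:370];e=snap('scene','s3');b=e['pixels'][200:360,130:350]
cv2.imwrite('pics/c3.png',np.vstack([cv2.resize(a,(408,300),interpolation=cv2.INTER_CUBIC),cv2.resize(b,(408,297),interpolation=cv2.INTER_CUBIC)]))
```

```text
(array([-0.002 ,  0.0003, -0.    ]), np.float64(-0.0021), array([0.4413, 0.1914, 0.25  ]), array([ 0.25,  0.05,  2.03, -0.  ,  1.06, -1.55]))
```

View pics/c3.png

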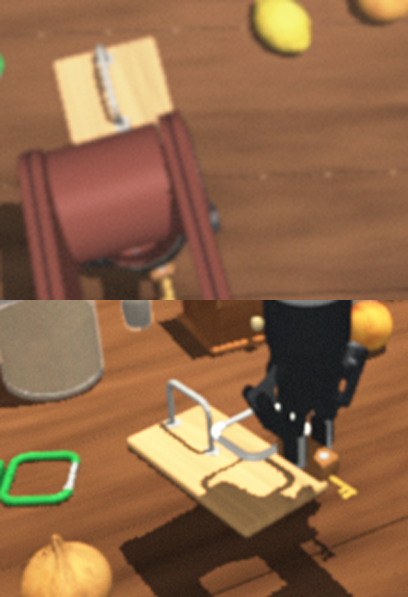

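The lower half (scene view) shows the hook held in front of the eye, loop at (245,445), gate facing the bar. I'll lower it to just above the board and overlay the model to check alignment.

step_arm([
  {"tx": -0.002, "ty": 0.0, "tz": 0.025, "roll": -0.002},
  {"tx": -0.002, "ty": 0.0, "tz": 0.05, "roll": -0.002},
  {"tx": -0.002, "ty": 0.0, "tz": 0.05, "roll": -0.002},
  {"tx": -0.002, "ty": 0.0, "tz": 0.05, "roll": -0.002},
])

```text
time_s: 4.8
eef_pos: [0.4437, 0.1926, 0.2011]
tcp_rot: [-0.36, 3.12, 0.0]
force: [1.1, -1.2, -0.4]
width: 0.282
finger_force: 69.3
```

```bash
cat >> h.py <<'E'
def overlay(d,box,f,name,off=.0373,zoff=.1824,gate=True):
    s=sense();M=R.from_rotvec(s['tcp_rot']).as_matrix();a=np.arctan2(M[1,1],M[0,1])-np.pi/2
    a=(a-.23+np.pi/2)%np.pi-np.pi/2+.23
    X=np.array([np.cos(a),np.sin(a),0]);Y=np.array([-X[1],X[0],0]);o=s['eef_pos']+off*X;o[2]=s['eef_pos'][2]-zoff
    x0,x1,y0,y1=box;im=cv2.resize(d['pixels'][y0:y1,x0:x1],None,fx=f,fy=f,interpolation=cv2.INTER_CUBIC)
    W=lambda q:np.array([o+X*x/1e3+Y*y/1e3+[0,0,z/1e3] for x,y,z in q])
    def ln(P,c):
        p=((proj(d,P)-[x0,y0]+.5)*f).astype(int); cv2.polylines(im,[p.reshape(-1,1,2)],False,c,1,cv2.LINE_AA)
    ln(W([(0,-38,4.5),(0,38,4.5),(66,38,4.5),(66,-38,4.5),(0,-38,4.5)]),(0,0,255))
    ln(W([(-68,-13,22),(-4,-13,22),(-4,13,22),(-68,13,22),(-68,-13,22)]),(255,0,0))
    b=np.array([.5604,.2267,.012]);c,t=np.cos(.2288),np.sin(.2288)
    B=lambda q:np.array([b+[c*x/1e3-t*y/1e3,t*x/1e3+c*y/1e3,z/1e3] for x,y,z in q])
    ln(B([(20,0,0),(20,0,58),(92,0,58),(92,0,0)]),(0,255,0));ln(B([(-105,-55,0),(105,-55,0),(105,55,0),(-105,55,0),(-105,-55,0)]),(0,255,0))
    cv2.imwrite('pics/'+name+'.png',im)
    r=(o-b)[:2];print('hook org board xy mm',(r@[c,t]*1e3).round(1),(r@[-t,c]*1e3).round(1),'dyaw',round(a-.2288,4),'z',o[2].round(4)-.012)
E
python3 - <<'E'
from h import *
s=sense();print({k:np.round(s[k],3) for k in ('force','eef_pos')})
d=snap('scene','s4'); overlay(d,(190,320,230,330),6,'o4')
E
```

```text
{'force': array([ 1.087, -1.234, -0.441]), 'eef_pos': array([0.444, 0.193, 0.201])}
hook org board xy mm -83.9 -6.6 dyaw 0.0011 z 0.007099999999999999
```

View pics/o4.png

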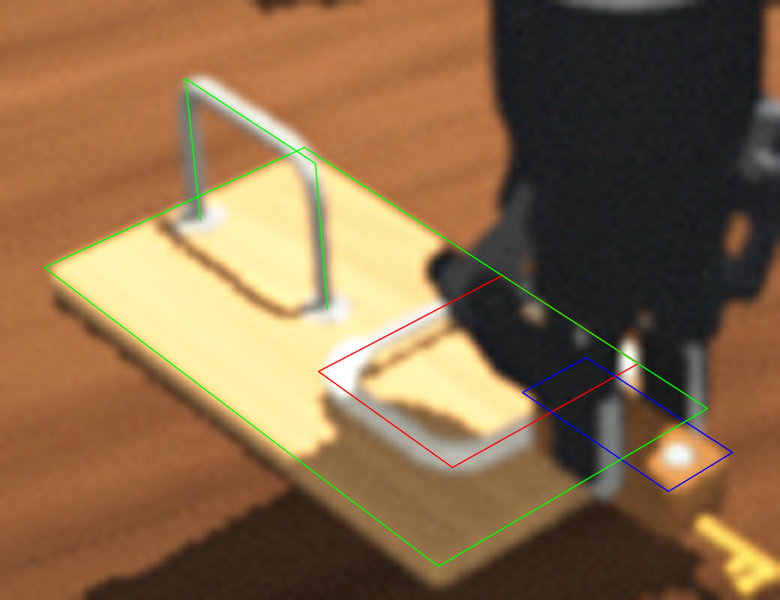

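The board overlay fits, and the hook outline agrees to about 2–3 mm: its front-left corner is at (340,370) and the bar foot at (325,308). The bar sits at hook x≈104, y≈+6.6. I'll lower 4 mm and push in.

step_arm([
  {"tx": -0.01, "ty": 0.0, "tz": 0.004, "roll": 0.0},
  {"tx": -0.02, "ty": 0.0, "tz": 0.004, "roll": 0.0},
  {"tx": -0.03, "ty": 0.0, "tz": 0.004, "roll": 0.0},
  {"tx": -0.037, "ty": 0.0, "tz": 0.004, "roll": 0.0},
  {"tx": -0.044, "ty": 0.0, "tz": 0.004, "roll": 0.0},
])

```text
time_s: 5.48
eef_pos: [0.4861, 0.2031, 0.1961]
tcp_rot: [0.362, -3.119, -0.0]
force: [-2.7, -0.4, -1.9]
width: 0.281
finger_force: 69.4
```

step_arm([
  {"tx": -0.007, "ty": 0.0, "tz": 0.0, "roll": 0.0},
  {"tx": -0.014, "ty": 0.0, "tz": 0.0, "roll": 0.0},
  {"tx": -0.021, "ty": 0.0, "tz": 0.0, "roll": 0.0},
])

```text
time_s: 5.85
eef_pos: [0.5065, 0.2077, 0.196]
tcp_rot: [0.361, -3.12, 0.001]
force: [-2.9, -1.3, 0.2]
width: 0.284
finger_force: 69.3
```

Run:
```python
from h import *
s=sense();print({k:np.round(s[k],3) for k in ('force','eef_pos','moment')})
d=snap('scene','s5'); overlay(d,(190,320,230,330),6,'o5')
```

```text
{'force': array([-2.926, -1.32 ,  0.235]), 'eef_pos': array([0.507, 0.208, 0.196]), 'moment': array([-0.291,  0.538,  0.034])}
hook org board xy mm -18.5 -6.4 dyaw 0.0016 z 0.002
```

View pics/o5.png

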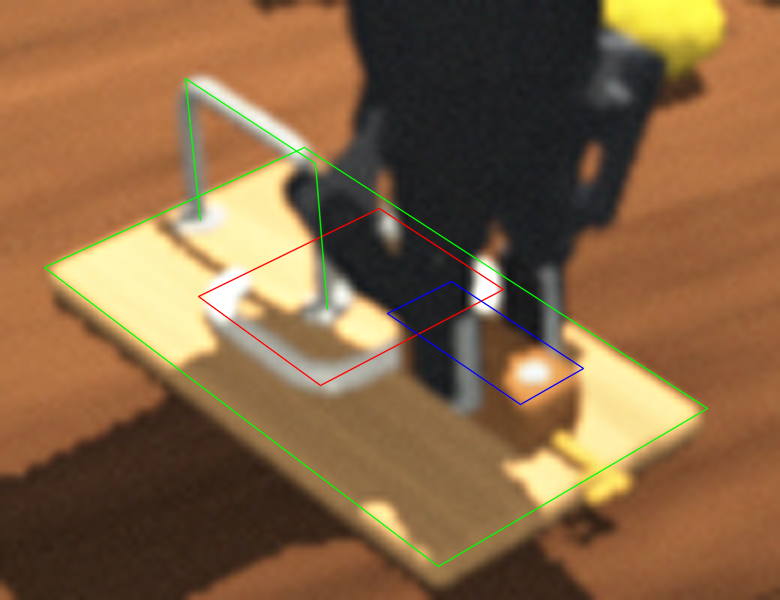

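The bar is inside the mouth at (325,310), with the gate being pushed in (about 3 N). I'll continue about 26 mm.

step_arm([
  {"tx": -0.007, "ty": 0.0, "tz": 0.0, "roll": 0.0},
  {"tx": -0.014, "ty": 0.0, "tz": 0.0, "roll": 0.0},
  {"tx": -0.02, "ty": 0.0, "tz": 0.0, "roll": 0.0},
])

```text
time_s: 6.28
eef_pos: [0.5271, 0.2127, 0.1971]
tcp_rot: [-0.361, 3.118, 0.001]
force: [-0.3, -0.0, -0.8]
width: 0.277
finger_force: 69.3
```

step_arm([
  {"tx": -0.003, "ty": 0.0, "tz": 0.0, "roll": 0.0},
  {"tx": -0.006, "ty": 0.0, "tz": 0.0, "roll": 0.0},
  {"tx": -0.006, "ty": 0.0, "tz": 0.0, "roll": 0.0},
])

```text
time_s: 6.65
eef_pos: [0.5319, 0.2139, 0.1965]
tcp_rot: [-0.362, 3.12, 0.0]
force: [-2.1, 0.3, -0.5]
width: 0.279
finger_force: 69.3
```

Run:
```python
from h import *
s=sense();print({k:np.round(s[k],3) for k in ('force','eef_pos','moment')})
d=snap('scene','s6'); overlay(d,(190,320,230,330),6,'o6')
```

```text
{'force': array([-2.123,  0.338, -0.504]), 'eef_pos': array([0.532, 0.214, 0.196]), 'moment': array([-0.009,  0.038, -0.056])}
hook org board xy mm 6.5 -6.0 dyaw 0.002 z 0.002
```

View pics/o6.png

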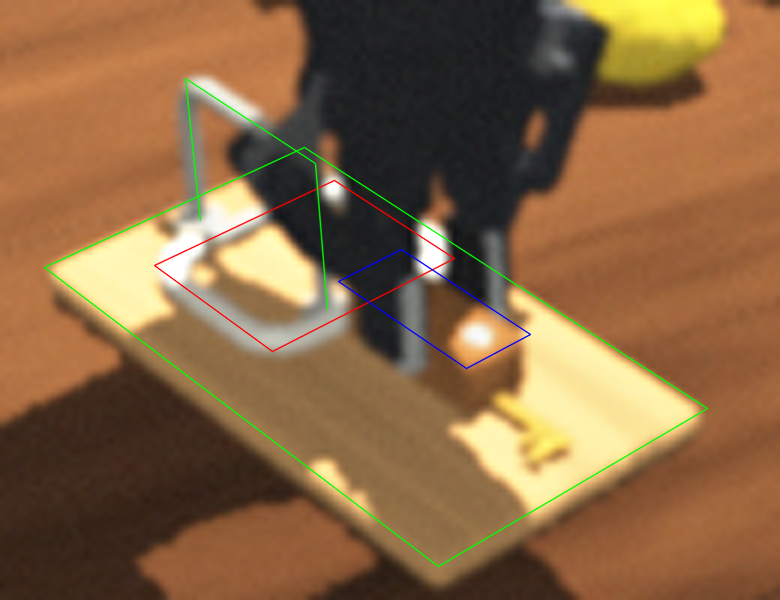

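The gate rod now appears shut across the front, from (210,225) to (265,210). The push force has vanished and the bar is inside at (325,300). I'll back off 8 mm so the bar is clear of the back rod, lower onto the board, open and withdraw upward.

step_arm([
  {"tx": 0.004, "ty": 0.0, "tz": 0.0, "roll": 0.0},
  {"tx": 0.008, "ty": 0.0, "tz": 0.0, "roll": 0.0},
  {"tx": 0.008, "ty": 0.0, "tz": 0.002, "roll": 0.0},
  {"tx": 0.008, "ty": 0.0, "tz": 0.003, "roll": 0.0},
])

```text
time_s: 7.2
eef_pos: [0.5237, 0.2119, 0.1944]
tcp_rot: [0.362, -3.12, 0.0]
force: [-8.4, -2.5, 16.2]
width: 0.283
finger_force: 71.2
```

step_arm([
  {"tx": 0.0, "ty": 0.0, "tz": 0.0, "roll": 0.0},
  {"tx": 0.0, "ty": 0.0, "tz": 0.0, "roll": 0.0},
  {"tx": 0.0, "ty": 0.0, "tz": 0.0, "roll": 0.0},
  {"tx": 0.0, "ty": 0.0, "tz": 0.0, "roll": 0.0},
], fingers=0.06)

```text
time_s: 7.7
eef_pos: [0.524, 0.2119, 0.1933]
tcp_rot: [0.362, -3.121, 0.0]
force: [-0.9, 0.5, 0.1]
width: 0.706
finger_force: 0.0
```

step_arm([
  {"tx": 0.0, "ty": 0.0, "tz": -0.02, "roll": 0.0},
  {"tx": 0.0, "ty": 0.0, "tz": -0.05, "roll": 0.0},
  {"tx": 0.0, "ty": 0.0, "tz": -0.1, "roll": 0.0},
  {"tx": 0.0, "ty": 0.0, "tz": -0.15, "roll": 0.0},
  {"tx": 0.0, "ty": 0.0, "tz": -0.18, "roll": 0.0},
])

```text
time_s: 8.32
eef_pos: [0.5244, 0.2121, 0.3785]
tcp_rot: [-0.361, 3.115, 0.001]
force: [0.9, 0.5, -0.3]
width: 0.704
finger_force: 0.0
```

step_arm([
  {"tx": 0.05, "ty": -0.04, "tz": 0.0, "roll": 0.0},
  {"tx": 0.08, "ty": -0.08, "tz": 0.0, "roll": 0.0},
  {"tx": 0.08, "ty": -0.12, "tz": 0.0, "roll": 0.0},
  {"tx": 0.08, "ty": -0.17, "tz": 0.0, "roll": 0.0},
  {"tx": 0.08, "ty": -0.2, "tz": 0.0, "roll": 0.0},
])

```text
time_s: 8.95
eef_pos: [0.4919, -0.003, 0.3753]
tcp_rot: [-0.359, 3.119, -0.002]
force: [0.5, -0.5, -0.3]
width: 0.701
finger_force: 0.0
```

Run:
```python
from h import *
print(sense()['eef_pos'])
e=snap('scene','s7');b=e['pixels'][230:330,190:320];d=snap('top','t7');a=d['pixels'][195:300,210:300]
cv2.imwrite('pics/c7.png',np.hstack([cv2.resize(b,(455,350),interpolation=cv2.INTER_CUBIC),cv2.resize(a,(300,350),interpolation=cv2.INTER_CUBIC)]))
```

```text
[ 0.49190342 -0.00299414  0.37528595]
```

View pics/c7.png

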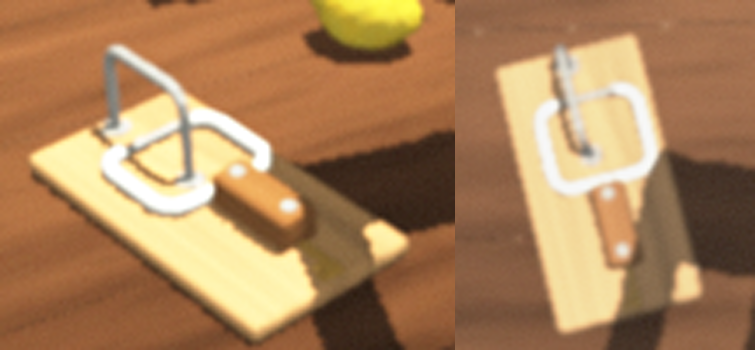

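Both views show the bar inside the loop (scene (188,180), top (590,155)). The gate is shut across the front (top, (570,100) to (605,92)), the hook lies flat on the board, and the gripper is clear of it.

```bash
python3 -c "
from rig import *
print(hand_in())"
```

```text
the job is handed in; nothing more can be done
None
```

The grey snap hook is clipped onto the rectangular board's near eye bar, with the gate looking shut in both camera views and the hook lying flat and released; I handed the job in at about 9 s, and no verdict came back.

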